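Put the closed paint containers away in their tray

ROBOT

A 6-joint arm with a two-finger parallel gripper is mounted at the origin on the work surface. World frame = base frame: x ahead of the robot, y to its left, z up, the work surface at z = 0. Lengths are in m, angles in degrees, forces in N, time in s.
With the tool pointing down it reaches from about 0.375 to 0.9 m from the base axis. Payload 3.1 kg.
Tool frame: the origin (TCP) lies on the centre line of the jaws, within the pads' length; the fingertips stand 25 mm ahead of it and the grasp point (between the pads) lies 6 mm ahead of it; z points along the fingers, y is the line along which they close (so a half turn about z gives the same grasp; the last joint's range is limited). The gripper opens to 87 mm and grips with 3 to 60 N. Pads are 19 mm wide; open, the fingers measure 117 mm over their backs; the gripper's body (75 mm by 190 mm) begins 51 mm behind the grasp point.
Start: joints at [-87.405, 30.224, 82.088, -0, 67.689, -10.227], TCP at [0.139, -0.609, 0.248] pointing down, gripper open.
Joint ranges: [-176.69, 176.69], [-43.24, 126.21], [12.49, 139.97], [-82, 262], [0, 151.66], [-163.58, 163.58]. Speed limits (degrees/s): [159.86, 159.86, 180, 180, 180, 180].

INTERFACE

Orientations are given as a 3x3 rotation matrix whose columns are the frame's x, y, z axes.
In Python, from rig import bot, cams, models gives the robot as it stands. The module is installed in compiled form; this text tells all that it offers.
- The arm moves only by the shell command python3 -m handwheel 'ROWS' [OPENING]. ROWS is JSON, a list of rows, each a list of 6 numbers: the shift along the world's x, y, z each as a share of 1 m, from -1 to 1, then the turn, a rotation vector about the world's x, y, z each as a share of 2 rad, from -1 to 1. In form: [[dx, dy, dz, wx, wy, wz], ...]. A call has exactly 8 rows; each row is the pose to reach, as a shift and turn from the pose commanded when the call began; what a row does not reach only later rows make up. A row lasts 1/12 s, in which the tool goes at most 41.7 mm and 7.16 degrees, less where a joint would pass 70% of its speed; a pose out of reach is approached as far as the arm can. A call with a number of a shift or a turn outside -1 to 1 is refused whole. A call with a gripper value outside its range is refused whole. OPENING is the opening, from -1 (shut) to 1 (fully open), so that 0 is half open, set as the call begins (- or left out, the last holds). The fingers move at their own pace and stop on an object; the grip force is fixed at half the most. Time passes only in rows, so rows that repeat a pose let the fingers close, or fill a call up. It gives the time, the measured TCP pose, the force, the opening and the grip force at its end, in the units of the state.
- bot.read_state(): the state, without advancing time (a new reading comes with each control period).
- cams.capture(name): name is "side" or "top" or "wrist"; returns (picture, depth): 384x512x3 uint8, blue, green, red; 384x512 float32, m along the optical axis (not along the pixel's ray), 0 where there is no reading.
- cams.calibration(name): a dict with "mtx" (3x3 intrinsics, pixels), "R" (3x3) and "t" (3): a world point X has camera coordinates R X + t; the wrist camera has in their place "tool_from_camera" (4x4, takes a point from camera to tool coordinates, whose origin is the TCP and whose axes are the flange's). Camera axes: x right, y down, z forward; pixel columns grow to the right and rows downward; lengths in m; the calibration is good to about 2 mm. The wrist camera is an equidistant fisheye: a pixel r from the principal point sees the ray r / f radians off the axis. A picture is of the moment at which its call begins: read the wrist's pose just before it. calibration takes no time and is no camera call.
- bot.hand_in(): hands the job in; it is judged then, once.
Trained networks look in the newest picture that a camera, given by its name, has taken for a name from the list of things; names that differ only in an ending like _2 or _b are one class to them, and where a whole thing is asked for, a point or a joint stands for the part that bears it (a point fixed in the world has none). Each returns a list of dicts, best first, with "conf" (0 to 1); they miss things now and then, are a little off and sometimes report something else, mostly with a low value. They report only what shows in the picture. A call takes as long as a camera call.
- models.spot_in(query, camera): "position" ([column, row] in pixels, amid what is visible of it).
- models.tip_of(query, camera): "position" ([column, row] in pixels: a listed point, or the origin of a listed thing).
The state is a dict: "time_s": time; "joint_positions": joint angles; "qvel": joint speeds; "tau": joint torques, N m; "position": TCP position; "tcp_rot": TCP orientation; "force": force on the tool from outside, world axes, zero at the start; "moment": the same for the moment, N m; "opening": opening from 0.0 (shut) to 1.0 (fully open); "grasp_force": force on a finger pad.
Only numpy, scipy, OpenCV 4.12 (cv2) and the standard library are available. Lean on these libraries where they do the work, as an engineer would, in place of code of your own. Each camera call takes 0.05 s, during which the arm holds its last target. There are 200 camera calls.

TASK

Clear the painting table: stand the four closed paint containers (wide jar, small pot, square bottle, flat flask) upright in the wooden tray, each fully down in the well cut to its own outline. Leave the open, empty jar and the open, empty pot standing where they are.

Things in the scene. Friction and masses are not known exactly. Their poses are not given: they have to be found in the camera images.
- jar_mid (a point): closed wide jar: round, 60 mm across, 80 mm tall, with a grey screw lid 53 mm across on its top 16 mm; upright on the table at the start; white plastic. This point is its centre, half-way up; z points up. About 250 g
- pot_mid (a point): closed small pot: round, 38 mm across, 72 mm tall, with a grey screw lid 33 mm across on its top 16 mm; upright on the table at the start; white plastic. This point is its centre, half-way up; z points up. About 90 g
- square_bottle_mid (a point): closed square bottle: 46 by 46 mm body 62 mm high, grey screw cap 28 mm across in the middle, 84 mm tall in all; upright on the table at the start; white plastic. This point is its centre, half-way up; z points up, x and y square to its sides. About 170 g
- flask_mid (a point): closed flat flask: 72 mm (along its x) by 34 mm (along its y) body 62 mm high, grey screw cap 26 mm across in the middle, 84 mm tall in all; upright on the table at the start; white plastic. This point is its centre, half-way up; z points up. About 160 g
- open_jar_mid (a point): open empty jar, no lid: as wide as the closed jar (60 mm), 76 mm tall with an open neck 52 mm across; light and easily knocked over; upright on the table at the start; white plastic. This point is its centre, half-way up; z points up
- open_pot_mid (a point): open empty pot, no lid: as wide as the closed pot (38 mm), 68 mm tall with an open neck 32 mm across; light and easily knocked over; upright on the table at the start; white plastic. This point is its centre, half-way up; z points up
- well_wide_floor (a point): large round well, 76 mm across, for the wide jar, in a square 100 mm wooden insert, one of four filling, two by two and in any arrangement, a low dark-wood tray (214 mm square outside, rim 24 mm above the table) that does not move. The well is 12 mm deep with a grey lining on its floor; its floor is 10 mm and the insert's top 22 mm above the table. This point is the centre of the well's floor; x and y run along the tray's sides
- well_small_floor (a point): small round well, 54 mm across, for the small pot; otherwise like the large round well
- well_square_floor (a point): square well, 62 by 62 mm, its sides along x and y, for the square bottle; otherwise like the large round well
- well_oblong_floor (a point): oblong well, 88 mm (along x) by 50 mm (along y), for the flat flask; otherwise like the large round well

How it is judged:
By the outcome, as a careful person would: the job done as asked, in the order asked, and still so for the second after the job is handed in, with the robot touching nothing.
It also fails if it takes over 120 s, if anything falls off the work surface, if the arm or the gripper's body presses on something with over 40 N, if the wrist force passes 120 N, or if a joint passes its speed limit or range.

## Working session

There is one attempt and no reset: what is moved stays moved. The work goes in short steps, Python scripts to look and compute and a shell command to move; the robot and the scene stay as the last step left them, time stands still between calls to the robot, and variables do not carry over. Pictures are saved under pics/ and viewed, at most 14 in all, crops included, and the job is handed in when it is done.

```bash
mkdir -p pics; python3 - <<'E'
from rig import bot,cams,models
import cv2,numpy as np
s=bot.read_state();print(s['time_s'],s['position'],s['tcp_rot'],s['opening'])
for n in['top','side']:
    p,d=cams.capture(n);cv2.imwrite(f'pics/{n}0.png',p);np.savez(f'{n}0.npz',p=p,d=d)
    c=cams.calibration(n);print(n,c['mtx'],c['R'],c['t'])
    for q in['jar_mid','pot_mid','square_bottle_mid','flask_mid','open_jar_mid','open_pot_mid','well_wide_floor','well_small_floor','well_square_floor','well_oblong_floor']:
        print(q,[(np.round(r['position']).tolist(),round(r['conf'],2)) for r in models.tip_of(q,n)[:3]])
E
```

```text
0.0 [ 0.13871896 -0.60872413  0.24656938] [[ 9.75067895e-01  2.21906727e-01 -6.31776243e-05]
 [ 2.21906341e-01 -9.75065583e-01  2.16460600e-03]
 [ 4.18738305e-04 -2.12465733e-03 -9.99997655e-01]] 0.9997305986114692
top [[402.21338156   0.         257.740046  ]
 [  0.         402.21338156 187.86267071]
 [  0.           0.           1.        ]] [[ 0.07825135 -0.99692539  0.00406183]
 [-0.97301267 -0.07726028 -0.2174332 ]
 [ 0.2170785   0.01306223 -0.97606675]] [-0.04172527  0.57515216  0.94835426]
jar_mid [([128.0, 186.0], 0.95)]
pot_mid [([241.0, 141.0], 0.64)]
square_bottle_mid [([182.0, 178.0], 0.57)]
flask_mid [([121.0, 236.0], 0.64)]
open_jar_mid [([234.0, 189.0], 0.96)]
open_pot_mid [([173.0, 234.0], 0.75)]
well_wide_floor [([311.0, 203.0], 0.76)]
well_small_floor [([361.0, 232.0], 0.7)]
well_square_floor [([347.0, 192.0], 0.65)]
well_oblong_floor [([319.0, 239.0], 0.84)]
side [[391.35648074   0.         257.64724641]
 [  0.         391.35648074 195.39343974]
 [  0.           0.           1.        ]] [[ 0.97883528 -0.20408369  0.01520974]
 [-0.11693059 -0.61872454 -0.77685725]
 [ 0.16795453  0.7586368  -0.62949303]] [-0.56199474  0.1160783   0.95803658]
jar_mid [([228.0, 137.0], 0.88)]
pot_mid [([299.0, 181.0], 0.86)]
square_bottle_mid [([247.0, 161.0], 0.94), ([223.0, 268.0], 0.45), ([229.0, 137.0], 0.41)]
flask_mid []
open_jar_mid [([251.0, 189.0], 0.87)]
open_pot_mid [([199.0, 166.0], 0.8)]
well_wide_floor [([262.0, 252.0], 0.86)]
well_small_floor [([246.0, 300.0], 0.92)]
well_square_floor [([286.0, 278.0], 0.55)]
well_oblong_floor [([222.0, 266.0], 0.92)]
```

View pics/top0.png

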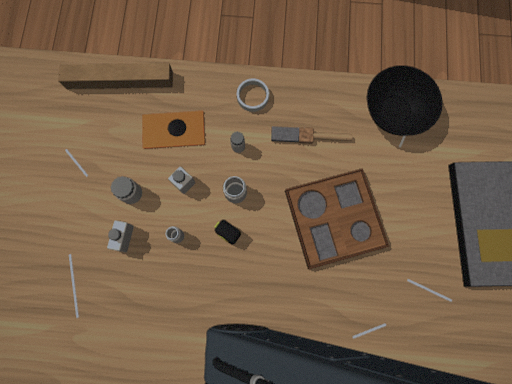

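View pics/side0.png

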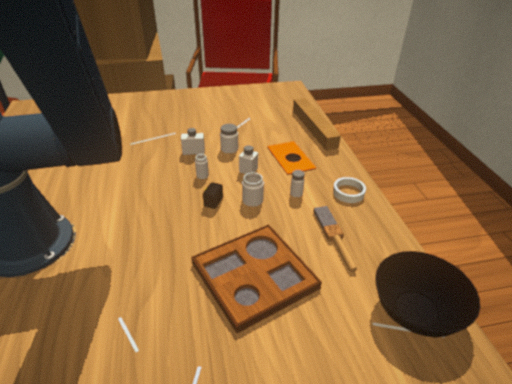

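The top view shows the jar at (124,185), pot (238,140), square bottle (181,178) and flask (119,236). The open jar is at (235,188), the open pot at (174,234) and the tray around (337,218); the networks agree with this. Next I'll measure these from depth.

```bash
cat > h.py <<'E'
import numpy as np,cv2
from rig import bot,cams,models
def cloud(n,d):
    c=cams.calibration(n);v,u=np.mgrid[:384,:512]
    P=np.stack([(u-c['mtx'][0,2])/c['mtx'][0,0]*d,(v-c['mtx'][1,2])/c['mtx'][1,1]*d,d],-1)
    W=(P-c['t'])@c['R'];W[d<=0]=np.nan;return W
def pix(n,X):
    c=cams.calibration(n);p=c['mtx']@(c['R']@np.array(X)+c['t']);return p[:2]/p[2]
def rect(xy):
    (c,s,a)=cv2.minAreaRect((xy*1000).astype(np.float32).reshape(-1,1,2));return np.round(c,1),np.round(s,1),round(a,1)
E
python3 - <<'E'
from h import *
O={'jar':(124,187,80),'pot':(238,141,72),'sq':(181,179,84),'flask':(119,237,84),'ojar':(235,189,76),'opot':(174,235,68)}
W=cloud('top',np.load('top0.npz')['d']);S=cloud('side',np.load('side0.npz')['d'])
for n,A in(('top',W),('side',S)):
    m=(A[...,0]>.3)&(A[...,0]<.8)&(abs(A[...,1])<.4);print(n,'table z',np.nanmedian(A[...,2][m]))
for k,(u,v,h) in O.items():
    p=np.nanmean(W[v-3:v+4,u-3:u+4,:2],(0,1))
    for n,A in(('top',W),('side',S)):
        m=(np.hypot(A[...,0]-p[0],A[...,1]-p[1])<.055)
        t=A[m&(A[...,2]>h/1000-.006)&(A[...,2]<h/1000+.006)][:,:2]
        b=A[m&(A[...,2]>.025)][:,:2]; b2=A[m&(A[...,2]>.056)&(A[...,2]<.068)][:,:2]
        print(k,n,len(t),rect(t) if len(t) else '', 'body',rect(b) if len(b) else '','sh',rect(b2) if len(b2)>3 else '')
for n,A in(('top',W),('side',S)):
    p=(.48,-.25)
    t=W[218,337] if n=='top' else S[270,258]
    m=(np.hypot(A[...,0]-t[0],A[...,1]-t[1])<.17)&(A[...,2]>.016)&(A[...,2]<.03);print('tray',n,t,rect(A[m][:,:2]))
    im=np.load(n+'0.npz')['p'];hsv=cv2.cvtColor(im,cv2.COLOR_BGR2HSV)
    g=((hsv[...,1]<70)&(np.hypot(A[...,0]-t[0],A[...,1]-t[1])<.12)&(A[...,2]<.03)).astype(np.uint8)
    k,l,st,c=cv2.connectedComponentsWithStats(g)
    for i in range(1,k):
        if st[i,4]>100:print(' well',st[i,4],rect(A[l==i][:,:2]),np.nanmean(A[l==i],0).round(4))
E
```

```text
top table z 0.0016859701657887054
side table z 0.0003593059014444795
jar top 372 (array([550.3, 342.2]), array([55.3, 52.3]), 79.4) body (array([549.9, 338.9]), array([57.8, 56.3]), 11.2) sh (array([545.9, 330.5]), array([37.8, 58.5]), 64.1)
jar side 130 (array([547.4, 337. ]), array([52., 51.]), 49.3) body (array([546.1, 333.7]), array([56.7, 56.3]), 74.9) sh (array([544.8, 324.5]), array([37.7, 55.3]), 80.2)
pot top 135 (array([703.4,  67.6]), array([32.3, 33.9]), 36.7) body (array([701.4,  67.7]), array([35.7, 35.1]), 49.3) sh (array([696.7,  65.9]), array([20.3, 34.1]), 17.0)
pot side 86 (array([698.9,  65.7]), array([32.5, 33.2]), 39.6) body (array([699.4,  63.6]), array([34.4, 37. ]), 37.2) sh (array([699.9,  55.9]), array([17. , 34.4]), 85.4)
sq top 113 (array([588.3, 203.4]), array([27.4, 29.1]), 71.5) body (array([588.9, 202.9]), array([46.4, 46.1]), 52.9) sh (array([589. , 203.1]), array([45.9, 46. ]), 52.9)
sq side 53 (array([584.6, 199. ]), array([27.2, 25.6]), 37.1) body (array([585.6, 198.7]), array([47.2, 45.5]), 52.9) sh (array([585.7, 199.4]), array([45.5, 44.9]), 53
[... 1261 characters left out ...]
, -139.9]), array([72.7, 72. ]), 73.8) [ 0.5555 -0.1399  0.0115]
 well 306 (array([ 495.8, -269.2]), array([50.5, 49.3]), 22.7) [ 0.4953 -0.2686  0.0114]
 well 621 (array([ 461.3, -174.3]), array([86.9, 47.6]), 19.7) [ 0.461  -0.1743  0.0113]
tray side [ 0.53097699 -0.20931163  0.02151388] (array([ 522.7, -204.9]), array([215. , 217.4]), 20.4)
 well 408 (array([ 554.1, -137.1]), array([62.6, 64.8]), 25.7) [ 0.5539 -0.1371  0.0101]
 well 421 (array([ 458.5, -170.6]), array([79.5, 38.6]), 21.6) [ 0.4583 -0.1714  0.01  ]
 well 410 (array([ 588.2, -230.7]), array([53.5, 53.2]), 21.8) [ 0.5887 -0.2319  0.0099]
 well 277 (array([ 493.8, -265.8]), array([45.9, 39.2]), 9.8) [ 0.4941 -0.2658  0.0099]
```

```bash
python3 -m handwheel '[[0.03,0.028,0,0,0,0.01],[0.06,0.055,0,0,0,0.02],[0.09,0.083,0,0,0,0.03],[0.12,0.11,0,0,0,0.04],[0.15,0.138,0,0,0,0.05],[0.18,0.165,0,0,0,0.061],[0.21,0.193,0,0,0,0.061],[0.24,0.22,0,0,0,0.061]]' 1
python3 -m handwheel '[[0.02,0.036,0,0,0,0],[0.04,0.072,0,0,0,0],[0.06,0.108,0,0,0,0],[0.08,0.144,0,0,0,0],[0.1,0.18,0,0,0,0],[0.12,0.216,0,0,0,0],[0.14,0.252,0,0,0,0],[0.15,0.29,0,0,0,0]]'
```

```text
time_s: 1.77
position: [0.3799, -0.3878, 0.2478]
tcp_rot: [[0.941, 0.339, 0.0], [0.339, -0.941, -0.0], [0.0, 0.0, -1.0]]
force: [0.1, -1.0, 0.5]
opening: 1.0
grasp_force: 0.0
time_s: 2.43
position: [0.5312, -0.098, 0.248]
tcp_rot: [[0.941, 0.339, 0.003], [0.339, -0.941, -0.001], [0.003, 0.002, -1.0]]
force: [1.1, 0.4, -1.0]
opening: 1.0
grasp_force: 0.0
```

```bash
python3 -m handwheel '[[0.002,0.036,0,0,0,0],[0.005,0.072,0,0,0,0],[0.008,0.108,0,0,0,0],[0.01,0.144,0,0,0,0],[0.012,0.18,0,0,0,0],[0.015,0.216,0,0,0,0],[0.018,0.252,0,0,0,0],[0.02,0.288,0,0,0,0]]'
python3 -m handwheel '[[0,0.035,0,0,0,0],[0,0.07,0,0,0,0],[0,0.105,0,0,0,0],[0,0.135,0,0,0,0],[0,0.15,-0.01,0,0,0],[0,0.15,-0.04,0,0,0],[0,0.15,-0.06,0,0,0],[0,0.15,-0.06,0,0,0]]'
python3 - <<'E'
from h import *
p,d=cams.capture('wrist');cv2.imwrite('pics/w1.png',p);print(bot.read_state()['position'],cams.calibration('wrist'))
E
```

```text
time_s: 3.1
position: [0.5488, 0.1905, 0.2478]
tcp_rot: [[0.941, 0.339, 0.001], [0.339, -0.941, 0.0], [0.001, 0.0, -1.0]]
force: [1.2, -0.0, -0.2]
opening: 1.0
grasp_force: 0.0
time_s: 3.77
position: [0.5453, 0.337, 0.1821]
tcp_rot: [[0.941, 0.339, -0.01], [0.339, -0.941, -0.005], [-0.011, 0.001, -1.0]]
force: [-1.2, -0.3, -0.8]
opening: 0.998
grasp_force: 0.0
[0.54674151 0.33729165 0.18440936] {'mtx': array([[297.31863964,   0.        , 254.34089037],
       [  0.        , 297.31863964, 192.68707669],
       [  0.        ,   0.        ,   1.        ]]), 'tool_from_camera': array([[ 2.12141518e-04, -9.57018396e-01, -2.90027144e-01,
         7.97188438e-02],
       [ 9.99998320e-01, -3.24995199e-04,  1.80385718e-03,
         2.45231408e-04],
       [-1.82058194e-03, -2.90027039e-01,  9.57016720e-01,
        -1.37144603e-01],
       [ 0.00000000e+00,  0.00000000e+00,  0.00000000e+00,
         1.00000000e+00]])}
```

View pics/w1.png

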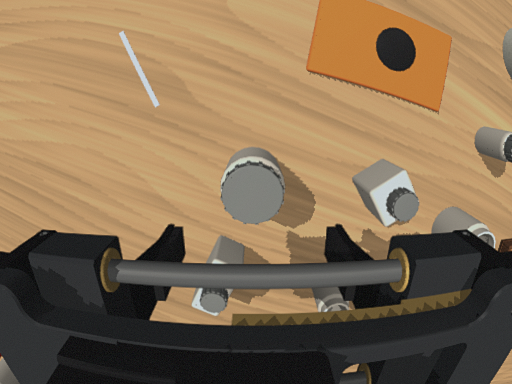

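The jar's lid is at (252,187), centred between the fingers. Some of the along-pad offset may be the arm still settling, so I'll re-measure with the arm at rest.

```bash
cat >> h.py <<'E'
def wcloud():
    s=bot.read_state();p,d=cams.capture('wrist');c=cams.calibration('wrist');K=c['mtx'];v,u=np.mgrid[:384,:512]
    a=(u-K[0,2])/K[0,0];b=(v-K[1,2])/K[1,1];th=np.hypot(a,b)+1e-9;g=np.tan(th)/th
    P=np.stack([a*g*d,b*g*d,d],-1);T=c['tool_from_camera'];P=P@T[:3,:3].T+T[:3,3]
    W=P@np.array(s['tcp_rot']).T+np.array(s['position']);W[d<=0]=np.nan;return s,p,W
def find(W,x,y,z0,z1,r=.055):
    m=(np.hypot(W[...,0]-x,W[...,1]-y)<r)&(W[...,2]>z0)&(W[...,2]<z1);return m.sum(),rect(W[m][:,:2]),np.nanmedian(W[m][:,2])
E
python3 - <<'E'
from h import *
s,p,W=wcloud();s,p,W=wcloud();print(s['position'],s['tcp_rot'])
print(find(W,.549,.339,.073,.09,.04),W[187,252])
E
```

```text
[0.54830893 0.33773447 0.18643705] [[ 9.40976756e-01  3.38461911e-01 -2.50596393e-03]
 [ 3.38459543e-01 -9.40980007e-01 -1.32823479e-03]
 [-2.80761884e-03  4.01670659e-04 -9.99995978e-01]]
(np.int64(2898), (array([548.7, 339.5]), array([54.8, 54. ]), 17.0), np.float64(0.07990051300626114)) [0.55805787 0.34256197 0.08048273]
```

```bash
python3 -m handwheel '[[0,0,-0.025,0,0,0],[0,0,-0.05,0,0,0],[0,0,-0.075,0,0,0],[0,0,-0.1,0,0,0],[0,0,-0.12,0,0,0],[0,0,-0.132,0,0,0],[0,0,-0.138,0,0,0],[0,0,-0.138,0,0,0]]'
python3 -m handwheel '[[0,0,0,0,0,0],[0,0,0,0,0,0],[0,0,0,0,0,0],[0,0,0,0,0,0],[0,0,0,0,0,0],[0,0,0,0,0,0],[0,0,0,0,0,0],[0,0,0,0,0,0]]' -1
python3 -m handwheel '[[0,0,0.01,0,0,0],[0,0,0.03,0,0,0],[0,0,0.05,0,0,0],[0,0,0.08,0,0,0],[0,0,0.11,0,0,0],[0,0,0.13,0,0,0],[0,0,0.14,0,0,0],[0,0,0.14,0,0,0]]'
```

```text
time_s: 4.58
position: [0.5492, 0.3383, 0.0494]
tcp_rot: [[0.941, 0.338, -0.0], [0.338, -0.941, -0.0], [-0.0, 0.0, -1.0]]
force: [0.3, -0.5, 0.8]
opening: 1.003
grasp_force: 0.0
time_s: 5.25
position: [0.549, 0.3391, 0.0504]
tcp_rot: [[0.941, 0.339, 0.001], [0.339, -0.941, 0.001], [0.001, -0.001, -1.0]]
force: [-1.3, 1.8, 5.8]
opening: 0.679
grasp_force: 30.0
time_s: 5.92
position: [0.5499, 0.3389, 0.1921]
tcp_rot: [[0.941, 0.339, 0.004], [0.339, -0.941, 0.001], [0.005, 0.0, -1.0]]
force: [1.0, 0.4, -2.3]
opening: 0.675
grasp_force: 30.0
```

```bash
python3 -m handwheel '[[0,-0.015,0,0,0,0],[0.001,-0.04,0,0,0,0],[0.001,-0.075,0,0,0,0],[0.002,-0.11,0,0,0,0],[0.002,-0.145,0,0,0,0],[0.002,-0.18,0,0,0,0],[0.003,-0.215,0,0,0,0],[0.003,-0.25,0,0,0,0]]'
python3 -m handwheel '[[0,-0.035,0,0,0,0],[0,-0.07,0,0,0,0],[0.001,-0.105,0,0,0,0],[0.002,-0.14,0,0,0,0],[0.002,-0.175,0,0,0,0],[0.002,-0.205,0,0,0,0],[0.002,-0.223,0,0,0,0],[0.002,-0.229,0,0,0,0]]'
python3 -m handwheel '[[0,0,0,0,0,0],[0,0,-0.02,0,0,0],[0,0,-0.045,0,0,0],[0,0,-0.07,0,0,0],[0,0,-0.085,0,0,0],[0,0,-0.085,0,0,0],[0,0,-0.085,0,0,0],[0,0,-0.085,0,0,0]]'
python3 - <<'E'
from h import *
s,p,W=wcloud();cv2.imwrite('pics/w2.png',p)
print(s['position'],find(W,.554,-.14,.1,.16,.06))
A=W;m=(np.hypot(A[...,0]-.5244,A[...,1]+.204)<.17)&(A[...,2]>.017)&(A[...,2]<.03);print('tray',rect(A[m][:,:2]))
hsv=cv2.cvtColor(p,cv2.COLOR_BGR2HSV)
g=((hsv[...,1]<70)&(np.hypot(A[...,0]-.524,A[...,1]+.204)<.12)&(A[...,2]<.03)).astype(np.uint8)
k,l,st,c=cv2.connectedComponentsWithStats(g)
for i in range(1,k):
    if st[i,4]>100:print(' well',st[i,4],c[i],rect(A[l==i][:,:2]),np.nanmean(A[l==i],0).round(4))
E
```

```text
time_s: 6.58
position: [0.5497, 0.0863, 0.1872]
tcp_rot: [[0.941, 0.339, -0.005], [0.339, -0.941, -0.0], [-0.005, -0.001, -1.0]]
force: [1.3, -0.9, -3.4]
opening: 0.68
grasp_force: 30.0
time_s: 7.25
position: [0.5522, -0.144, 0.1874]
tcp_rot: [[0.942, 0.335, -0.004], [0.335, -0.942, 0.0], [-0.003, -0.001, -1.0]]
force: [0.6, 0.1, -2.9]
opening: 0.678
grasp_force: 30.0
time_s: 7.92
position: [0.554, -0.1396, 0.105]
tcp_rot: [[0.94, 0.34, 0.0], [0.34, -0.94, -0.0], [0.0, 0.0, -1.0]]
force: [0.2, -0.3, -1.7]
opening: 0.68
grasp_force: 30.0
[ 0.55403068 -0.13956551  0.10499912] (np.int64(11493), (array([ 566.2, -135.4]), array([51.4, 93.8]), 20.0), np.float64(0.13375373837464233))
tray (array([ 548. , -195.7]), array([163.5, 214.7]), 20.0)
 well 1988 [254.57293763 181.20925553] (array([ 566.5, -136.3]), array([44.3, 73.9]), 17.8) [ 0.5723 -0.1339  0.0104]
 well 3771 [369.32431716 202.95544948] (array([ 587.7, -236.1]), array([59.3, 58.6]), 20.0) [ 0.5883 -0.2346  0.0106]
```

View pics/w2.png

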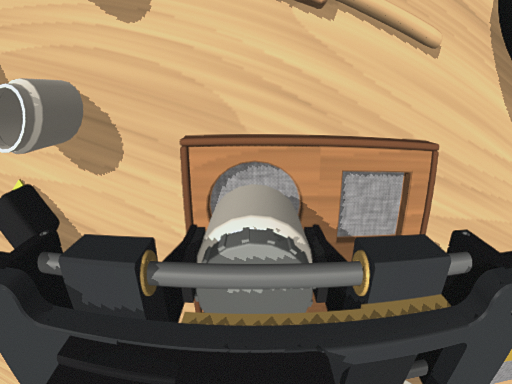

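The jar hangs over the large well at about (254,190). The square well at (375,205) measures as expected, so I'm lowering.

```bash
python3 -m handwheel '[[0,-0.001,-0.01,0,0,0],[0,-0.001,-0.02,0,0,0],[0,-0.001,-0.028,0,0,0],[0,-0.001,-0.034,0,0,0],[0,-0.001,-0.039,0,0,0],[0,-0.001,-0.042,0,0,0],[0,-0.001,-0.044,0,0,0],[0,-0.001,-0.044,0,0,0]]'
```

```text
time_s: 8.63
position: [0.5537, -0.1414, 0.0606]
tcp_rot: [[0.941, 0.339, -0.0], [0.339, -0.941, 0.0], [-0.0, -0.0, -1.0]]
force: [0.1, -0.6, -2.4]
opening: 0.678
grasp_force: 30.0
```

```bash
python3 -m handwheel '[[0,0,0,0,0,0],[0,0,0,0,0,0],[0,0,0,0,0,0],[0,0,0,0,0,0],[0,0,0,0,0,0],[0,0,0,0,0,0],[0,0,0,0,0,0],[0,0,0,0,0,0]]' 0.9
python3 -m handwheel '[[0,0,0.01,0,0,0],[0,0,0.03,0,0,0],[0,0,0.05,0,0,0],[0,0,0.08,0,0,0],[0,0,0.11,0,0,0],[0,0,0.13,0,0,0],[0,0,0.13,0,0,0],[0,0,0.13,0,0,0]]'
python3 -m handwheel '[[0.019,0.026,0,0,0,0],[0.038,0.052,0,0,0,0],[0.057,0.078,0,0,0,0],[0.076,0.104,0,0,0,0],[0.095,0.13,0,0,0,0],[0.114,0.156,0,0,0,0],[0.133,0.182,0,0,0,0],[0.147,0.207,0,0,0,0]]' 1
python3 -m handwheel '[[0,0,0,0,0,0],[0,0,0,0,0,0],[0,0,0,0,0,0],[0,0,0,0,0,0],[0,0,0,0,0,0],[0,0,0,0,0,0],[0,0,0,0,0,0],[0,0,0,0,0,0]]'
python3 - <<'E'
from h import *
s,p,W=wcloud();print(s['position'],find(W,.701,.0665,.065,.085,.04))
p,d=cams.capture('top');A=cloud('top',d);print(find(A,.555,-.139,.082,.102,.045));cv2.imwrite('pics/t1.png',p[130:330,180:480])
E
```

```text
time_s: 9.3
position: [0.5538, -0.1414, 0.0606]
tcp_rot: [[0.941, 0.339, 0.0], [0.339, -0.941, -0.0], [0.0, 0.0, -1.0]]
force: [0.7, 0.2, 0.4]
opening: 0.948
grasp_force: 0.0
time_s: 9.97
position: [0.5544, -0.1417, 0.1925]
tcp_rot: [[0.941, 0.339, 0.003], [0.339, -0.941, -0.002], [0.003, 0.003, -1.0]]
force: [-0.4, -0.7, 0.2]
opening: 0.954
grasp_force: 0.0
time_s: 10.63
position: [0.701, 0.0672, 0.1884]
tcp_rot: [[0.941, 0.339, -0.003], [0.339, -0.941, 0.0], [-0.002, -0.001, -1.0]]
force: [-0.0, -0.8, 0.7]
opening: 1.0
grasp_force: 0.0
time_s: 11.3
position: [0.7007, 0.065, 0.1908]
tcp_rot: [[0.941, 0.338, 0.0], [0.338, -0.941, 0.0], [0.0, 0.0, -1.0]]
force: [-0.5, -0.3, -0.7]
opening: 0.999
grasp_force: 0.0
[0.70065821 0.06495802 0.19077163] (np.int64(1099), (array([702.2,  66.8]), array([34.2, 34.7]), 35.0), np.float64(0.07175159434797028))
(np.int64(379), (array([ 554.8, -140.6]), array([52.3, 53. ]), 85.6), np.float64(0.09084861187573703))
```

```bash
python3 -m handwheel '[[0.001,0.002,-0.025,0,0,0],[0.001,0.002,-0.05,0,0,0],[0.001,0.002,-0.075,0,0,0],[0.001,0.002,-0.1,0,0,0],[0.001,0.002,-0.122,0,0,0],[0.001,0.002,-0.138,0,0,0],[0.001,0.002,-0.144,0,0,0],[0.001,0.002,-0.144,0,0,0]]'
python3 -m handwheel '[[0,0,0,0,0,0],[0,0,0,0,0,0],[0,0,0,0,0,0],[0,0,0,0,0,0],[0,0,0,0,0,0],[0,0,0,0,0,0],[0,0,0,0,0,0],[0,0,0,0,0,0]]' -1
python3 -m handwheel '[[0,0,0,0,0,0],[0,0,0,0,0,0],[0,0,0.01,0,0,0],[0,0,0.04,0,0,0],[0,0,0.08,0,0,0],[0,0,0.12,0,0,0],[0,0,0.144,0,0,0],[0,0,0.144,0,0,0]]'
```

```text
time_s: 12.07
position: [0.7004, 0.0677, 0.0445]
tcp_rot: [[0.941, 0.339, -0.004], [0.339, -0.941, 0.0], [-0.004, -0.002, -1.0]]
force: [-0.1, 0.0, -0.4]
opening: 0.997
grasp_force: 0.0
time_s: 12.73
position: [0.7017, 0.0676, 0.0467]
tcp_rot: [[0.941, 0.339, 0.0], [0.339, -0.941, 0.0], [0.0, 0.0, -1.0]]
force: [0.1, 0.0, 0.2]
opening: 0.475
grasp_force: 0.0
time_s: 13.4
position: [0.706, 0.0675, 0.1991]
tcp_rot: [[0.941, 0.339, 0.015], [0.339, -0.941, -0.001], [0.014, 0.006, -1.0]]
force: [-0.8, 0.2, 0.1]
opening: 0.427
grasp_force: 30.0
```

```bash
python3 -m handwheel '[[-0.01,-0.016,0,0,0,0],[-0.028,-0.045,0,0,0,0],[-0.046,-0.075,0,0,0,0],[-0.064,-0.104,0,0,0,0],[-0.082,-0.133,0,0,0,0],[-0.1,-0.162,0,0,0,0],[-0.118,-0.191,0,0,0,0],[-0.136,-0.22,0,0,0,0]]'
python3 -m handwheel '[[-0.018,-0.029,0,0,0,0],[-0.036,-0.058,0,0,0,0],[-0.054,-0.087,0,0,0,0],[-0.066,-0.108,0,0,0,0],[-0.072,-0.117,0,0,0,0],[-0.072,-0.117,-0.02,0,0,0],[-0.072,-0.117,-0.05,0,0,0],[-0.072,-0.117,-0.075,0,0,0]]'
python3 -m handwheel '[[0,0,0,0,0,0],[0,0,0,0,0,0],[0,0,0,0,0,0],[0,0,0,0,0,0],[0,0,0,0,0,0],[0,0,0,0,0,0],[0,0,0,0,0,0],[0,0,0,0,0,0]]'
python3 - <<'E'
from h import *
s,p,W=wcloud();cv2.imwrite('pics/w3.png',p);print(s['position'])
p,d=cams.capture('top');cv2.imwrite('pics/t2.png',p)
A=W
hsv=cv2.cvtColor(cv2.imread('pics/w3.png'),cv2.COLOR_BGR2HSV)
g=((hsv[...,1]<70)&(np.hypot(A[...,0]-.524,A[...,1]+.204)<.12)&(A[...,2]<.03)).astype(np.uint8)
k,l,st,c=cv2.connectedComponentsWithStats(g)
for i in range(1,k):
    if st[i,4]>100:print(' well',st[i,4],c[i],rect(A[l==i][:,:2]),np.nanmean(A[l==i],0).round(4))
E
```

```text
time_s: 14.07
position: [0.5641, -0.1532, 0.1901]
tcp_rot: [[0.941, 0.339, -0.001], [0.339, -0.941, 0.001], [-0.001, -0.001, -1.0]]
force: [0.6, -0.5, -1.4]
opening: 0.426
grasp_force: 30.0
time_s: 14.73
position: [0.4937, -0.2692, 0.1148]
tcp_rot: [[0.941, 0.338, 0.001], [0.338, -0.941, -0.0], [0.001, 0.0, -1.0]]
force: [-0.7, -0.2, -1.6]
opening: 0.423
grasp_force: 30.0
time_s: 15.4
position: [0.494, -0.2695, 0.1162]
tcp_rot: [[0.941, 0.339, 0.001], [0.339, -0.941, -0.001], [0.001, 0.001, -1.0]]
force: [-0.4, -0.2, -0.3]
opening: 0.428
grasp_force: 30.0
[ 0.49397787 -0.26951655  0.11618615]
 well 1183 [155.77852916  87.93744717] (array([ 556.4, -154. ]), array([73.1, 46.8]), 10.6) [ 0.558  -0.1611  0.0142]
 well 5360 [252.15503731  80.51063433] (array([ 588.1, -234.4]), array([60., 60.]), 20.1) [ 0.588  -0.2346  0.0104]
 well 3776 [141.22033898 194.12738347] (array([ 463.3, -174.2]), array([81.5, 50.4]), 19.7) [ 0.4637 -0.1728  0.0102]
 well 1744 [252.24827982 191.2293578 ] (array([ 498.4, -266.6]), array([38.9, 51.3]), 24.1) [ 0.5006 -0.2661  0.0104]
```

View pics/w3.png

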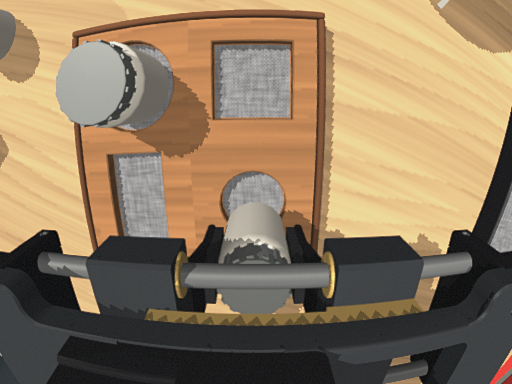

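The jar stands in its well at (115,85), and the pot hangs over the small well at (253,195). Lowering the pot.

```bash
python3 -m handwheel '[[0,0,-0.015,0,0,0],[0,0,-0.03,0,0,0],[0,0,-0.04,0,0,0],[0,0,-0.048,0,0,0],[0,0,-0.054,0,0,0],[0,0,-0.057,0,0,0],[0,0,-0.059,0,0,0],[0,0,-0.059,0,0,0]]'
python3 -m handwheel '[[0,0,0,0,0,0],[0,0,0,0,0,0],[0,0,0,0,0,0],[0,0,0,0,0,0],[0,0,0,0,0,0],[0,0,0,0,0,0],[0,0,0,0,0,0],[0,0,0,0,0,0]]' 0.5
python3 -m handwheel '[[0,0,0.01,0,0,0],[0,0,0.03,0,0,0],[0,0,0.05,0,0,0],[0,0,0.08,0,0,0],[0,0,0.11,0,0,0],[0,0,0.133,0,0,0],[0,0,0.133,0,0,0],[0,0,0.133,0,0,0]]'
python3 - <<'E'
from h import *
p,d=cams.capture('top');A=cloud('top',d);print(find(A,.495,-.269,.07,.1,.04))
E
```

```text
time_s: 16.17
position: [0.4939, -0.2695, 0.0568]
tcp_rot: [[0.941, 0.339, 0.0], [0.339, -0.941, -0.0], [0.0, 0.0, -1.0]]
force: [0.1, 0.7, -0.8]
opening: 0.424
grasp_force: 30.0
time_s: 16.83
position: [0.4938, -0.2694, 0.0565]
tcp_rot: [[0.941, 0.339, 0.0], [0.339, -0.941, 0.0], [0.0, -0.0, -1.0]]
force: [-0.1, 0.4, 0.6]
opening: 0.745
grasp_force: 0.0
time_s: 17.5
position: [0.4944, -0.2699, 0.1917]
tcp_rot: [[0.941, 0.339, 0.003], [0.339, -0.941, -0.003], [0.002, 0.004, -1.0]]
force: [-1.1, -0.1, -0.2]
opening: 0.747
grasp_force: 0.0
(np.int64(0), (array([0., 0.]), array([0., 0.]), 0.0), np.float64(nan))
  return np.nanmean(a, axis, out=out, keepdims=keepdims)
```

```bash
python3 -m handwheel '[[0.008,0.036,0,0,0,0.03],[0.015,0.072,0,0,0,0.07],[0.022,0.108,0,0,0,0.11],[0.03,0.144,0,0,0,0.15],[0.037,0.18,0,0,0,0.19],[0.045,0.216,0,0,0,0.23],[0.052,0.252,0,0,0,0.27],[0.06,0.288,0,0,0,0.289]]' 1
python3 -m handwheel '[[0.006,0.036,0,0,0,0],[0.012,0.072,0,0,0,0],[0.018,0.108,0,0,0,0],[0.024,0.144,0,0,0,0],[0.03,0.17,0,0,0,0],[0.033,0.183,0,0,0,0],[0.033,0.183,0,0,0,0],[0.033,0.183,0,0,0,0]]'
python3 -m handwheel '[[0,0,0,0,0,0],[0,0,0,0,0,0],[0,0,0,0,0,0],[0,0,0,0,0,0],[0,0,0,0,0,0],[0,0,0,0,0,0],[0,0,0,0,0,0],[0,0,0,0,0,0]]'
python3 - <<'E'
from h import *
s,p,W=wcloud();print(s['position'],find(W,.587,.201,.056,.068,.05),find(W,.587,.201,.076,.09,.05))
p,d=cams.capture('top');A=cloud('top',d);print(find(A,.495,-.269,.07,.1,.04))
E
```

```text
time_s: 18.22
position: [0.5523, 0.0206, 0.1878]
tcp_rot: [[0.6, 0.8, -0.004], [0.8, -0.6, 0.001], [-0.002, -0.004, -1.0]]
force: [-0.3, -0.2, -0.1]
opening: 0.999
grasp_force: 0.0
time_s: 18.88
position: [0.5858, 0.2011, 0.1883]
tcp_rot: [[0.602, 0.799, -0.003], [0.799, -0.602, -0.001], [-0.003, -0.001, -1.0]]
force: [-0.6, 0.0, -0.0]
opening: 0.998
grasp_force: 0.0
time_s: 19.55
position: [0.5867, 0.2015, 0.1896]
tcp_rot: [[0.603, 0.798, 0.0], [0.798, -0.603, 0.0], [0.0, 0.0, -1.0]]
force: [-0.7, -1.0, 0.1]
opening: 0.999
grasp_force: 0.0
[0.58674964 0.201541   0.18963224] (np.int64(1294), (array([587.5, 201.9]), array([46.6, 45.6]), 51.8), np.float64(0.06162185925724513)) (np.int64(909), (array([587.3, 202.2]), array([29.6, 29.7]), 0.9), np.float64(0.08376549721438462))
(np.int64(173), (array([ 494.8, -267.9]), array([33., 34.]), 5.1), np.float64(0.08217990182385568))
```

```bash
python3 -m handwheel '[[0.001,0.001,-0.025,0,0,0],[0.001,0.001,-0.05,0,0,0],[0.001,0.001,-0.075,0,0,0],[0.001,0.001,-0.1,0,0,0],[0.001,0.001,-0.122,0,0,0],[0.001,0.001,-0.135,0,0,0],[0.001,0.001,-0.14,0,0,0],[0.001,0.001,-0.14,0,0,0]]'
python3 -m handwheel '[[0,0,0,0,0,0],[0,0,0,0,0,0],[0,0,0,0,0,0],[0,0,0,0,0,0],[0,0,0,0,0,0],[0,0,0,0,0,0],[0,0,0,0,0,0],[0,0,0,0,0,0]]' -1
python3 -m handwheel '[[0,0,0,0,0,0],[0,0,0,0,0,0],[0,0,0.01,0,0,0],[0,0,0.04,0,0,0],[0,0,0.08,0,0,0],[0,0,0.12,0,0,0],[0,0,0.141,0,0,0],[0,0,0.141,0,0,0]]'
```

```text
time_s: 20.32
position: [0.5871, 0.2026, 0.0484]
tcp_rot: [[0.603, 0.798, -0.002], [0.798, -0.603, -0.0], [-0.002, -0.002, -1.0]]
force: [-0.0, -0.6, -0.4]
opening: 0.997
grasp_force: 0.0
time_s: 20.98
position: [0.5877, 0.2027, 0.0498]
tcp_rot: [[0.603, 0.798, -0.0], [0.798, -0.603, 0.0], [0.0, -0.0, -1.0]]
force: [-0.0, 0.4, 2.0]
opening: 0.529
grasp_force: 30.0
time_s: 21.65
position: [0.5913, 0.2033, 0.197]
tcp_rot: [[0.603, 0.798, 0.012], [0.798, -0.603, 0.002], [0.009, 0.009, -1.0]]
force: [1.1, -0.4, -1.6]
opening: 0.529
grasp_force: 30.0
```

```bash
python3 -m handwheel '[[0,-0.02,0,0,0,-0.02],[0,-0.05,0,0,0,-0.06],[0,-0.085,0,0,0,-0.1],[0,-0.12,0,0,0,-0.14],[0,-0.155,0,0,0,-0.18],[0,-0.19,0,0,0,-0.22],[0,-0.225,0,0,0,-0.26],[0,-0.26,0,0,0,-0.289]]'
python3 -m handwheel '[[0,-0.035,0,0,0,0],[0,-0.07,0,0,0,0],[0,-0.105,0,0,0,0],[0,-0.14,0,0,0,0],[0,-0.165,0,0,0,0],[0,-0.178,-0.02,0,0,0],[0,-0.178,-0.05,0,0,0],[0,-0.178,-0.075,0,0,0]]'
python3 -m handwheel '[[0,0,0,0,0,0],[0,0,0,0,0,0],[0,0,0,0,0,0],[0,0,0,0,0,0],[0,0,0,0,0,0],[0,0,0,0,0,0],[0,0,0,0,0,0],[0,0,0,0,0,0]]'
python3 - <<'E'
from h import *
s,p,W=wcloud();cv2.imwrite('pics/w4.png',p);print(s['position'])
E
```

```text
time_s: 22.32
position: [0.5864, -0.0588, 0.1891]
tcp_rot: [[0.942, 0.336, -0.003], [0.336, -0.942, 0.001], [-0.002, -0.002, -1.0]]
force: [0.4, -0.4, -1.5]
opening: 0.529
grasp_force: 30.0
time_s: 22.98
position: [0.5867, -0.2367, 0.1135]
tcp_rot: [[0.942, 0.337, -0.001], [0.337, -0.942, 0.001], [-0.001, -0.001, -1.0]]
force: [0.1, 1.7, -1.4]
opening: 0.524
grasp_force: 30.0
time_s: 23.65
position: [0.588, -0.2354, 0.1163]
tcp_rot: [[0.941, 0.339, 0.001], [0.339, -0.941, -0.001], [0.001, 0.001, -1.0]]
force: [-0.5, -0.1, -2.1]
opening: 0.522
grasp_force: 30.0
[ 0.58802324 -0.23541066  0.11631618]
```

View pics/w4.png

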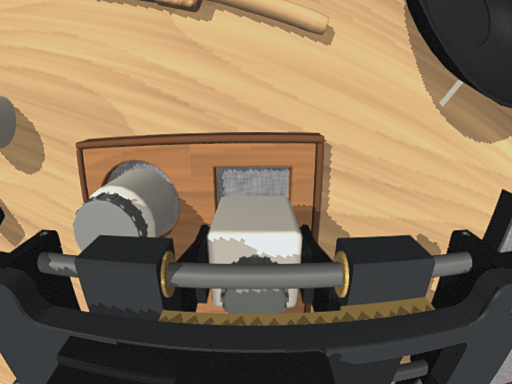

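The bottle hangs squarely over its well at (253,185), with its sides parallel to the well edges and the jar at (125,205) clear of it. Lowering.

```bash
python3 -m handwheel '[[0,0,-0.015,0,0,0],[0,0,-0.03,0,0,0],[0,0,-0.04,0,0,0],[0,0,-0.047,0,0,0],[0,0,-0.052,0,0,0],[0,0,-0.055,0,0,0],[0,0,-0.056,0,0,0],[0,0,-0.056,0,0,0]]'
python3 -m handwheel '[[0,0,0,0,0,0],[0,0,0,0,0,0],[0,0,0,0,0,0],[0,0,0,0,0,0],[0,0,0,0,0,0],[0,0,0,0,0,0],[0,0,0,0,0,0],[0,0,0,0,0,0]]' 0.6
python3 -m handwheel '[[0,0,0.01,0,0,0],[0,0,0.03,0,0,0],[0,0,0.05,0,0,0],[0,0,0.08,0,0,0],[0,0,0.11,0,0,0],[0,0,0.13,0,0,0],[0,0,0.13,0,0,0],[0,0,0.13,0,0,0]]'
```

```text
time_s: 24.37
position: [0.5881, -0.2356, 0.0599]
tcp_rot: [[0.941, 0.339, 0.001], [0.339, -0.941, -0.0], [0.001, 0.001, -1.0]]
force: [0.9, 0.9, -0.6]
opening: 0.528
grasp_force: 30.0
time_s: 25.03
position: [0.5877, -0.2354, 0.0596]
tcp_rot: [[0.941, 0.339, 0.0], [0.339, -0.941, -0.0], [0.0, 0.0, -1.0]]
force: [0.4, -0.1, 0.6]
opening: 0.797
grasp_force: 0.0
time_s: 25.7
position: [0.5885, -0.2358, 0.1918]
tcp_rot: [[0.941, 0.339, 0.003], [0.339, -0.941, -0.002], [0.003, 0.003, -1.0]]
force: [-0.4, -0.2, -0.3]
opening: 0.797
grasp_force: 0.0
```

```bash
python3 -m handwheel '[[-0.01,0.036,0,0,0,-0.03],[-0.02,0.072,0,0,0,-0.06],[-0.03,0.108,0,0,0,-0.09],[-0.04,0.144,0,0,0,-0.12],[-0.05,0.18,0,0,0,-0.15],[-0.06,0.216,0,0,0,-0.18],[-0.07,0.252,0,0,0,-0.211],[-0.08,0.288,0,0,0,-0.211]]' 1
python3 -m handwheel '[[-0.01,0.036,0,0,0,0],[-0.02,0.072,0,0,0,0],[-0.03,0.108,0,0,0,0],[-0.04,0.144,0,0,0,0],[-0.05,0.18,0,0,0,0],[-0.06,0.216,0,0,0,0],[-0.07,0.252,0,0,0,0],[-0.078,0.285,0,0,0,0]]'
python3 -m handwheel '[[0,0,0,0,0,0],[0,0,0,0,0,0],[0,0,0,0,0,0],[0,0,0,0,0,0],[0,0,0,0,0,0],[0,0,0,0,0,0],[0,0,0,0,0,0],[0,0,0,0,0,0]]'
python3 - <<'E'
from h import *
s,p,W=wcloud();print(s['position'],find(W,.430,.3375,.056,.068,.05),find(W,.430,.3375,.076,.09,.05))
p,d=cams.capture('top');A=cloud('top',d);print(find(A,.588,-.235,.086,.11,.05),find(A,.588,-.235,.067,.078,.05))
E
```

```text
time_s: 26.37
position: [0.5058, 0.0542, 0.1883]
tcp_rot: [[0.997, -0.079, -0.003], [-0.079, -0.997, 0.0], [-0.003, -0.0, -1.0]]
force: [0.3, -0.0, -0.2]
opening: 1.001
grasp_force: 0.0
time_s: 27.03
position: [0.4275, 0.339, 0.1881]
tcp_rot: [[0.997, -0.076, -0.003], [-0.076, -0.997, -0.001], [-0.003, 0.002, -1.0]]
force: [0.4, 0.2, 0.4]
opening: 0.994
grasp_force: 0.0
time_s: 27.7
position: [0.4301, 0.337, 0.1896]
tcp_rot: [[0.997, -0.077, 0.0], [-0.077, -0.997, 0.0], [0.0, -0.0, -1.0]]
force: [-0.1, -0.2, -0.4]
opening: 0.999
grasp_force: 0.0
[0.43011339 0.33696131 0.18963488] (np.int64(1754), (array([430.8, 338.3]), array([34.1, 71.2]), 84.0), np.float64(0.06155806829260223)) (np.int64(799), (array([430.2, 338.4]), array([27.8, 27.5]), 26.6), np.float64(0.08361139086541969))
(np.int64(119), (array([ 589.7, -234.4]), array([27.2, 28.7]), 32.4), np.float64(0.09400306565933454)) (np.int64(200), (array([ 589.4, -234.5]), array([46. , 45.8]), 19.3), np.float64(0.07226640367690747))
```

```bash
python3 -m handwheel '[[0.001,0.001,-0.025,0,0,0],[0.001,0.001,-0.05,0,0,0],[0.001,0.001,-0.075,0,0,0],[0.001,0.001,-0.1,0,0,0],[0.001,0.001,-0.122,0,0,0],[0.001,0.001,-0.135,0,0,0],[0.001,0.001,-0.14,0,0,0],[0.001,0.001,-0.14,0,0,0]]'
python3 -m handwheel '[[0,0,0,0,0,0],[0,0,0,0,0,0],[0,0,0,0,0,0],[0,0,0,0,0,0],[0,0,0,0,0,0],[0,0,0,0,0,0],[0,0,0,0,0,0],[0,0,0,0,0,0]]' -1
python3 -m handwheel '[[0,0,0,0,0,0],[0,0,0,0,0,0],[0,0,0,0,0,0],[0,0,0.02,0,0,0],[0,0,0.05,0,0,0],[0,0,0.09,0,0,0],[0,0,0.12,0,0,0],[0,0,0.141,0,0,0]]'
```

```text
time_s: 28.47
position: [0.4302, 0.3383, 0.0484]
tcp_rot: [[0.997, -0.076, -0.002], [-0.076, -0.997, -0.001], [-0.002, 0.001, -1.0]]
force: [0.5, 0.7, -1.0]
opening: 1.001
grasp_force: 0.0
time_s: 29.13
position: [0.4308, 0.3387, 0.0497]
tcp_rot: [[0.997, -0.076, 0.0], [-0.076, -0.997, 0.0], [0.0, -0.0, -1.0]]
force: [0.1, -0.8, -0.2]
opening: 0.483
grasp_force: 0.0
time_s: 29.8
position: [0.4314, 0.339, 0.1932]
tcp_rot: [[0.997, -0.076, 0.003], [-0.076, -0.997, 0.001], [0.003, -0.002, -1.0]]
force: [0.2, 0.3, -2.1]
opening: 0.389
grasp_force: 29.7
```

```bash
python3 -m handwheel '[[0.001,-0.015,0,0,0,0.02],[0.003,-0.045,0,0,0,0.05],[0.005,-0.08,0,0,0,0.08],[0.007,-0.115,0,0,0,0.11],[0.009,-0.15,0,0,0,0.14],[0.011,-0.185,0,0,0,0.17],[0.013,-0.22,0,0,0,0.2],[0.015,-0.255,0,0,0,0.211]]'
python3 -m handwheel '[[0.002,-0.035,0,0,0,0],[0.004,-0.07,0,0,0,0],[0.006,-0.105,0,0,0,0],[0.008,-0.14,0,0,0,0],[0.01,-0.175,0,0,0,0],[0.012,-0.21,0,0,0,0],[0.014,-0.24,0,0,0,0],[0.0145,-0.2575,0,0,0,0]]'
python3 -m handwheel '[[0,0,0,0,0,0],[0,0,-0.02,0,0,0],[0,0,-0.05,0,0,0],[0,0,-0.07,0,0,0],[0,0,-0.075,0,0,0],[0,0,-0.075,0,0,0],[0,0,-0.075,0,0,0],[0,0,-0.075,0,0,0]]'
python3 - <<'E'
from h import *
s,p,W=wcloud();cv2.imwrite('pics/w5.png',p);print(s['position'])
E
```

```text
time_s: 30.47
position: [0.445, 0.0821, 0.1903]
tcp_rot: [[0.94, 0.342, -0.001], [0.342, -0.94, -0.0], [-0.001, -0.0, -1.0]]
force: [1.6, -0.7, -2.7]
opening: 0.387
grasp_force: 29.7
time_s: 31.13
position: [0.4606, -0.1775, 0.1904]
tcp_rot: [[0.942, 0.337, 0.001], [0.337, -0.942, -0.002], [0.0, 0.002, -1.0]]
force: [0.2, 0.4, -2.4]
opening: 0.389
grasp_force: 29.7
time_s: 31.8
position: [0.461, -0.1739, 0.1166]
tcp_rot: [[0.941, 0.339, 0.002], [0.339, -0.941, -0.001], [0.001, 0.002, -1.0]]
force: [0.1, -0.0, -1.4]
opening: 0.389
grasp_force: 29.7
[ 0.46102499 -0.17394568  0.116594  ]
```

View pics/w5.png

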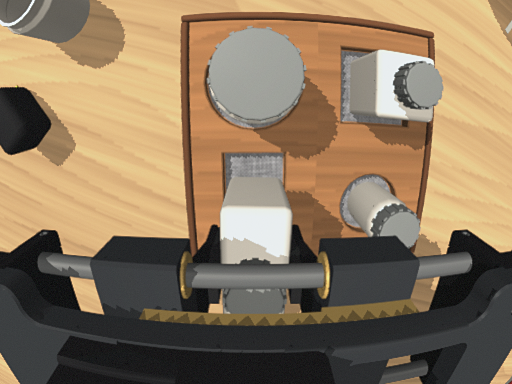

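The three placed containers stand in their wells, and the flask hangs aligned over the oblong well at (255,180). Lowering.

```bash
python3 -m handwheel '[[0,0,-0.015,0,0,0],[0,0,-0.03,0,0,0],[0,0,-0.04,0,0,0],[0,0,-0.047,0,0,0],[0,0,-0.052,0,0,0],[0,0,-0.055,0,0,0],[0,0,-0.056,0,0,0],[0,0,-0.056,0,0,0]]'
python3 -m handwheel '[[0,0,0,0,0,0],[0,0,0,0,0,0],[0,0,0,0,0,0],[0,0,0,0,0,0],[0,0,0,0,0,0],[0,0,0,0,0,0],[0,0,0,0,0,0],[0,0,0,0,0,0]]' 0.5
python3 -m handwheel '[[0,0,0.01,0,0,0],[0,0,0.03,0,0,0],[0,0,0.05,0,0,0],[0,0,0.08,0,0,0],[0,0,0.11,0,0,0],[0,0,0.14,0,0,0],[0,0,0.15,0,0,0],[0,0,0.15,0,0,0]]'
python3 -m handwheel '[[0,-0.02,0,0,0,0],[0,-0.05,0,0,0,0],[0,-0.08,0,0,0,0],[0,-0.11,0,0,0,0],[0,-0.14,0,0,0,0],[0,-0.17,0,0,0,0],[0,-0.2,0,0,0,0],[0,-0.2,0,0,0,0]]'
python3 - <<'E'
from h import *
p,d=cams.capture('top');A=cloud('top',d);cv2.imwrite('pics/tf.png',p)
for n,x,y,z in(('jar',.555,-.14,.084),('pot',.495,-.269,.076),('sq',.589,-.235,.088),('fl',.462,-.174,.088),('fl sh',.462,-.174,.066),('oj',.574,.063,.07),('op',.447,.204,.062)):print(n,find(A,x,y,z,z+.014,.045))
p,d=cams.capture('side');cv2.imwrite('pics/sf.png',p)
E
```

```text
time_s: 32.52
position: [0.4604, -0.174, 0.0598]
tcp_rot: [[0.941, 0.339, 0.0], [0.339, -0.941, -0.0], [0.0, 0.0, -1.0]]
force: [0.7, 0.9, -2.3]
opening: 0.388
grasp_force: 29.7
time_s: 33.18
position: [0.4603, -0.1739, 0.0596]
tcp_rot: [[0.941, 0.339, 0.0], [0.339, -0.941, -0.0], [0.0, 0.0, -1.0]]
force: [0.6, 0.9, 0.4]
opening: 0.741
grasp_force: 0.0
time_s: 33.85
position: [0.4618, -0.1748, 0.2132]
tcp_rot: [[0.941, 0.339, 0.007], [0.339, -0.941, -0.004], [0.005, 0.006, -1.0]]
force: [-0.3, 0.8, 0.3]
opening: 0.751
grasp_force: 0.0
time_s: 34.52
position: [0.4602, -0.3799, 0.2087]
tcp_rot: [[0.942, 0.335, 0.001], [0.335, -0.942, -0.004], [-0.0, 0.004, -1.0]]
force: [0.1, -0.7, 0.1]
opening: 0.75
grasp_force: 0.0
jar (np.int64(377), (array([ 554.5, -140.1]), array([52.4, 52.9]), 80.0), np.float64(0.09072908613729853))
pot (np.int64(0), (array([0., 0.]), array([0., 0.]), 0.0), np.float64(nan))
sq (np.int64(117), (array([ 589.6, -234.4]), array([27.4, 28.5]), 30.5), np.float64(0.09480903487174455))
fl (np.int64(0), (array([0., 0.]), array([0., 0.]), 0.0), np.float64(nan))
fl sh (np.int64(16), (array([ 490.8, -154.6]), array([ 5.8, 18.1]), 40.8), np.float64(0.07142420390932919))
oj (np.int64(95), (array([574.4,  62.8]), array([51.1, 49.8]), 6.3), np.float64(0.07605066555717734))
op (np.int64(57), (array([447.3, 204.5]), array([30. , 30.1]), 33.0), np.float64(0.06773140282214915))
  return np.nanmean(a, axis, out=out, keepdims=keepdims)
```

View pics/sf.png

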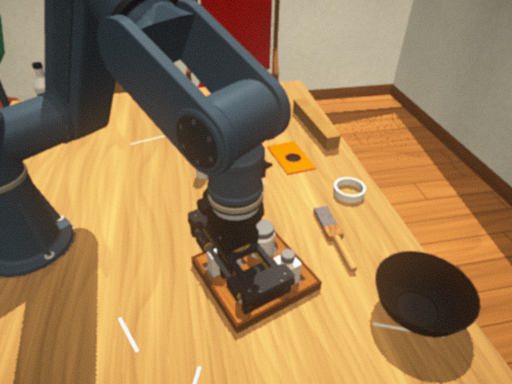

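The arm hides the flask and pot in this view, so I'll move it further away and check them.

```bash
python3 -m handwheel '[[-0.03,-0.025,0,0,0,0],[-0.06,-0.05,0,0,0,0],[-0.09,-0.075,0,0,0,0],[-0.12,-0.1,0,0,0,0],[-0.15,-0.125,0,0,0,0],[-0.18,-0.15,0,0,0,0],[-0.21,-0.175,0,0,0,0],[-0.24,-0.2,0,0,0,0]]'
python3 -m handwheel '[[0,0,0,0,0,0],[0,0,0,0,0,0],[0,0,0,0,0,0],[0,0,0,0,0,0],[0,0,0,0,0,0],[0,0,0,0,0,0],[0,0,0,0,0,0],[0,0,0,0,0,0]]'
python3 - <<'E'
from h import *
p,d=cams.capture('top');A=cloud('top',d)
for n,x,y,z in(('jar',.555,-.14,.084),('pot',.495,-.269,.076),('sq',.589,-.235,.088),('fl',.462,-.174,.088),('fl sh',.462,-.174,.066),('oj',.574,.063,.07),('op',.447,.204,.062)):print(n,find(A,x,y,z,z+.014,.045))
p,d=cams.capture('side');cv2.imwrite('pics/sf2.png',p)
E
```

```text
time_s: 35.28
position: [0.2195, -0.5724, 0.2089]
tcp_rot: [[0.94, 0.34, -0.0], [0.34, -0.94, 0.003], [0.001, -0.003, -1.0]]
force: [0.3, -0.8, 0.4]
opening: 0.747
grasp_force: 0.0
time_s: 35.95
position: [0.221, -0.5734, 0.2096]
tcp_rot: [[0.94, 0.34, 0.0], [0.34, -0.94, 0.0], [0.0, -0.0, -1.0]]
force: [0.8, -0.0, 0.3]
opening: 0.747
grasp_force: 0.0
jar (np.int64(374), (array([ 554.5, -139.8]), array([52.9, 52.4]), 72.7), np.float64(0.09061844584123088))
pot (np.int64(160), (array([ 495.7, -268. ]), array([31.9, 33.9]), 4.0), np.float64(0.08262435663946863))
sq (np.int64(112), (array([ 589.4, -234.1]), array([27.1, 28.1]), 32.6), np.float64(0.09423362161974057))
fl (np.int64(111), (array([ 461. , -173.1]), array([26.9, 26.5]), 11.5), np.float64(0.09432178084837164))
fl sh (np.int64(300), (array([ 461.4, -172.8]), array([71.2, 34.4]), 18.3), np.float64(0.07240407375804223))
oj (np.int64(93), (array([574.4,  62.8]), array([50.9, 50. ]), 6.2), np.float64(0.07640787811301096))
op (np.int64(57), (array([447.6, 204.4]), array([30.6, 31.1]), 22.0), np.float64(0.06787787990004358))
```

View pics/sf2.png

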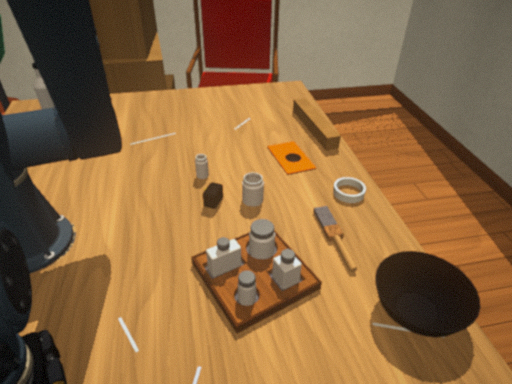

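All four stand in their wells at (262,240), (246,288), (287,268) and (223,257), at full-depth height. The open jar (253,190) and open pot (201,167) haven't moved.

```bash
python3 -c "
from rig import bot;print(bot.hand_in())"
```

```text
the job is handed in; nothing more can be done
None
```

All four closed containers stand upright, fully down in their own wells; the open jar and pot were left untouched, and the job is handed in after about 36 s of robot time.

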